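# Feed a sample carrier into the colour reader's dock with a push stick

## Task

Lay the sample carrier lengthwise on the open loading apron of the reader's guide and let go of it. Then, holding the wooden push stick by its handle, use it to push the carrier through the covered channel until the spring ball catch has snapped down behind it and it sits firmly against the stop, never pushing it with more than about 15 N. Finally draw the stick out and lay it back on the bench, foot down as you found it, off the guide, leaving everything else where it is.

Things in the scene. Friction and masses are not known exactly. Their poses are not given: they have to be found in the camera images.
- guide: Low aluminium guide track fixed to the bench, a white reader box (70 x 80 x 75 mm high, x = 205 to 275) at its far end. Origin on the bench under the mouth of the covered channel, on the centre line; +x = feed direction, towards the reader; z up. All numbers here are mm in this frame. Floor plate 62 wide, its top at z = 6, from x = -90 to 190.
- apron (a point): Centre of the loading apron, on its floor (x = -55, z = 6 in the guide's frame; same axes). Apron x = -90 to -25, open above and at the rear (-x); side ledges 42 mm apart and only 6 high (top z = 12). From x = -25 to 0 the side walls (top z = 28) narrow from 42 to 31 apart.
- mouth (a point): Mouth of the channel, on its floor (x = 0, z = 6 in the guide's frame; same axes). Channel walls 31 mm apart, top z = 28, x = 0 to 160. From x = 4 to 52 lips (z = 28 to 32) cover it but for a 12 mm slot along the middle, so the carrier can only come in from the apron.
- dock_mid (a point): Middle of where a docked carrier's centre may end: x = 94 to 138 mm in guide's frame (this point: x = 116, z = 16). A dark steel docking head straddles the walls there; its setting along the channel differs each time and is not reported: stop face x = 122 to 166, catch bridge (underside z = 50, cap to 70) 57 before it. It is sprung: yields about 1 mm per 8 N on the stop.
- catch (a joint): Spring ball catch (steel ball, 20 mm across) under the head's bridge: metres lifted. 0 = down (ball bottom z = 22 mm, 4 below the carrier's top), about 0.004 while the carrier passes under, below about 0.001 once its tail has gone by; it then presses the carrier on the stop. Getting under it takes a few N (below 9); the stop is a steady rise above that: 10 to 13 N suffices.
- carrier_center (a point): Centre of the loose sample carrier: grey plastic block 56 mm long (its x) x 28 wide (y) x 20 high (z), both ends fully rounded (half-cylinders of radius 10 about y), white ceramic tile in its top, about 60 g. Lies flat on the bench; either end may lead. The point is half-way up, 10 mm above its underside.
- stick_handle (a point): Middle of the upright handle of the loose wooden push stick: handle 36 mm (x) x 24 (y, grip this way) x 60 high; the point is 30 mm above the underside. A foot 18 wide x 12 high runs 120 mm from the handle along +x at the very bottom; its flat end is 138 ahead of this point. About 150 g. Stands on its flat underside.
- stick_tip (a point): Centre of the flat pushing end of the stick's foot, 138 mm ahead (+x) of the handle's middle and 6 mm above the stick's underside; axes as the stick's.
- bottle_a: Bystander: amber bottle with blue cap, radius 36, 170 high; origin at its foot. Leave it alone.
- bottle_b: Bystander: second such amber bottle. Leave it alone.
- beaker: Bystander: glass beaker, radius 32, 80 high; origin at its foot. Leave it alone.
- dish: Bystander: shallow glass dish, radius 35, 14 high; origin at its foot. Leave it alone.
- tip_tray: Bystander: open white tray 110 x 80 x 35 high; origin at its foot. Leave it alone.
- jar: Bystander: glass jar with white lid, radius 28, 70 high; origin at its foot. Leave it alone.
- spatula: Bystander: steel spatula lying on the bench. Leave it alone.

How it is judged:
On the way, in this order (a step that is already met when the one before it is completed fails the run):
1. the carrier lies released on the loading apron, lengthwise between the ledges (x of carrier_center in the frame of guide between -0.085 and 0 m and y of carrier_center in the frame of guide between -0.011 and 0.011 m and height (world z) of carrier_center between 0.013 and 0.019 m and angle between the x axis of carrier_center and the x axis of guide, either way round below 0.4 rad and contact force between the fingers and carrier below 0.1 N), for 0.2 s.
2. the stick pushes the carrier into the covered channel (x of carrier_center in the frame of guide above 0.03 m and contact force between stick and carrier above 0.2 N and y of carrier_center in the frame of guide between -0.006 and 0.006 m).
3. the carrier is docked: the catch has dropped behind it (x of carrier_center in the frame of guide above 0.088 m and value of joint catch below 0.002 m and y of carrier_center in the frame of guide between -0.006 and 0.006 m), for 0.2 s.
At the end, for the whole second after the job is handed in: Carrier docked: centre over 88 mm past the channel's mouth, within 6 mm of its centre line, ball catch down behind it (lifted under 2 mm). Stick at rest on the bench foot down (handle's middle 27 to 33 mm up, tilt under 0.06 rad), not touching the guide (all of step 3 and height (world z) of stick_handle between 0.027 and 0.033 m and angle between stick_handle's own z axis and vertical below 0.06 rad and contact force between stick and guide below 0.05 N and linear speed of each of stick, carrier below 0.01 m/s).
It fails at once if the stick pushes the carrier with more than 18 N (contact force between stick and carrier above 18 N).
It fails at once if the fingers push the carrier once it is in the channel (x of carrier_center in the frame of guide above 0.01 m and contact force between the fingers and carrier above 0.5 N and y of carrier_center in the frame of guide between -0.006 and 0.006 m).
It fails at once if a bystander is moved more than 30 mm (distance of any of bottle_a, bottle_b, beaker, dish, tip_tray, jar, spatula from where it was at the start of the episode above 0.03 m).
It also fails if it takes over 72 s, if anything falls off the work surface, if the arm or the gripper's body presses on something with over 40 N, if the wrist force passes 120 N, or if a joint passes its speed limit or range.

## Robot

A 6-joint arm with a two-finger parallel gripper is mounted at the origin on the work surface. World frame = base frame: x ahead of the robot, y to its left, z up, the work surface at z = 0. Lengths are in m, angles in rad, forces in N, time in s.
With the tool pointing down it reaches from about 0.4 to 0.925 m from the base axis. Payload 3.4 kg.
Tool frame: the origin (TCP) lies midway between the tips of the shut fingers; the grasp point (between the pads) lies 19 mm behind it; z points along the fingers, y is the line along which they close (so a half turn about z gives the same grasp; the last joint's range is limited). The gripper opens to 85 mm and grips with 20 to 120 N. Pads are 22 mm wide; open, the fingers measure 114 mm over their backs; the gripper's body (76 mm by 85 mm) begins 54 mm behind the grasp point. The pads swing forward as they close: fully open they stand 13 mm farther back than shut.
Start: joints at [1.214, 0.307, 1.506, -0, 1.328, -0.073], TCP at [0.16, 0.552, 0.231] pointing down, gripper open.
Joint ranges: [-3.12, 3.12], [-1.05, 2.28], [0.14, 2.33], [-1.42, 4.57], [0.1, 2.73], [-2.68, 2.68]. Speed limits (rad/s): [2.57, 2.57, 3.14, 3.14, 3.14, 3.14].

## Interface

Orientations are given as [roll, pitch, yaw] about the fixed x, y, z axes, in that order (R = Rz(yaw) Ry(pitch) Rx(roll)).
In Python, from bench import bot, viewer, ticket gives the robot as it stands.
- The arm moves only by the tool carry_out, never from a script. Its argument "series" is a list of rows, each a list of 4 numbers: the shift along the tool's x, y, z in cm, then the turn about the tool's z in degrees. In form: [[x, y, z, roll], ...]. A call has 1 to 20 rows; each row is the pose to reach, as a shift and turn from the pose commanded when the call began, along the tool's axes at that moment; what a row does not reach only later rows make up. A row lasts 1/10 s, in which the tool goes at most 50 mm and 8.59 degrees, less where a joint would pass 70% of its speed; a pose out of reach is approached as far as the arm can. A call with a gripper value outside its range is refused whole. "jaw" is the opening, from 0 (shut) to 1 (fully open), set as the call begins (left out, the last holds). The fingers move at their own pace and stop on an object; the grip force is fixed at half the most. Time passes only in rows, so rows that repeat a pose let the fingers close. It gives the time, the measured TCP pose, the force, the opening and the grip force at its end, in the units of the state.
- bot.get_obs(): the state, without advancing time (a new reading comes with each control period).
- viewer.capture(name): name is "side" or "top" or "wrist"; returns a dict with "image" (480x640x3 uint8, red, green, blue), "vfov" (degrees; the focal length in pixels is half the picture's height over the tangent of half this angle, whatever the lens; pixels are square), "cx", "cy" (the principal point, pixels), "k1" (the pictures are not rectified: a ray, as slopes to the right and down, at radius r is drawn at 1 + k1 r^2 times it, then the intrinsics apply), "origin" and "orientation" of the camera in the world; the wrist camera has in their place "mount" (4x4, takes a point from camera to tool coordinates, whose origin is the TCP and whose axes are the flange's). Camera axes: x right, y down, z forward; pixel columns grow to the right and rows downward; lengths in m; the calibration is good to about 2 mm. A picture is of the moment at which its call begins: read the wrist's pose just before it. There is no depth.
- ticket.sign_off(): hands the job in; it is judged then, once.
The state is a dict: "time": time; "joint_pos": joint angles; "qvel": joint speeds; "joint_torque": joint torques, N m; "eef_pos": TCP position; "ee_rot": TCP orientation; "wrist_force": force on the tool from outside, world axes, zero at the start; "torque": the same for the moment, N m; "grip_width": finger opening in m; "grip_force": force on a finger pad.
Only numpy, scipy, OpenCV 4.12 (cv2) and the standard library are available. Lean on these libraries where they do the work, as an engineer would, in place of code of your own. Each camera call takes 0.05 s, during which the arm holds its last target. There are 200 camera calls.

## Working session

There is one attempt and no reset: what is moved stays moved. The work goes in short steps, Python scripts to look and compute and a tool call to move; the robot and the scene stay as the last step left them, time stands still between calls to the robot, and variables do not carry over. Pictures are saved under pics/ and viewed, at most 10 in all, crops included, and the job is handed in when it is done.

Besides the shell and the picture viewer there is one more tool, called after "Call:" by a JSON object that holds its "api" and its "payload", one argument or row to a line. carry_out: Moves the arm, as the interface text tells. Its arguments: {"type":"object","properties":{"series":{"type":"array","items":{"type":"array","items":{"type":"number"}}},"jaw":{"type":"number"}},"required":["series"]}

```bash
mkdir -p pics; ls; cat > h.py <<'E'
import numpy as np, cv2
from bench import bot, viewer, ticket
from scipy.spatial.transform import Rotation as R
def rot(o):
    o=np.array(o); return o if o.shape==(3,3) else (R.from_quat(o).as_matrix() if o.size==4 else R.from_euler('xyz',o).as_matrix())
def cap(n):
    s=bot.get_obs(); d=viewer.capture(n)
    if 'mount' in d:
        T=np.eye(4);T[:3,:3]=rot(s['ee_rot']);T[:3,3]=s['eef_pos'];T=T@np.array(d['mount']);d['C']=T[:3,3];d['R']=T[:3,:3]
    else: d['C']=np.array(d['origin']);d['R']=rot(d['orientation'])
    d['f']=240/np.tan(np.radians(d['vfov'])/2); return d
def ray(d,u,v):
    f=d['f'];K=np.array([[f,0,d['cx']],[0,f,d['cy']],[0,0,1.]])
    p=cv2.undistortPointsIter(np.array([[[u,v]]],float),K,np.array([d['k1'],0,0,0.]),None,None,(3,100,1e-10))[0,0]
    return d['R']@np.array([p[0],p[1],1])
def onz(d,u,v,z):
    r=ray(d,u,v); return d['C']+r*(z-d['C'][2])/r[2]
def proj(d,P):
    q=d['R'].T@(np.array(P)-d['C']);p=q[:2]/q[2];p=p*(1+d['k1']*(p@p));return p*d['f']+[d['cx'],d['cy']]
def save(d,n): cv2.imwrite('pics/'+n,d['image'][:,:,::-1])
E
python3 - <<'E'
from h import *
for n in ['top','side']:
    d=cap(n);save(d,n+'0.png');print(n,d['vfov'],d['k1'],d['C'],d['orientation'])
d=cap('wrist');save(d,'w0.png');print(d['C'],d['mount'],d['vfov']);print(bot.get_obs())
E
```

```text
pics
top 42.7079886736615 -0.10082399121907068 [0.34925365 0.03515681 1.57045621] [-2.9793077  -0.02333379 -1.54443993]
side 52.36753526784491 -0.07588375760376084 [0.3530495  0.62522506 0.83523931] [-2.45733197  0.01790202 -2.7990586 ]
[0.08940457 0.57210212 0.3718954 ] [[ 9.38092659e-05 -9.57179213e-01 -2.89496019e-01  7.37765400e-02]
 [ 9.99999839e-01  2.51724495e-04 -5.08249488e-04 -3.03795261e-04]
 [ 5.59359084e-04 -2.89495925e-01  9.57179083e-01 -1.41398390e-01]
 [ 0.00000000e+00  0.00000000e+00  0.00000000e+00  1.00000000e+00]] 69.16311688281968
{'time': 0.15, 'joint_pos': array([ 1.21447712e+00,  3.07414109e-01,  1.50736767e+00, -1.65152611e-07,
        1.32844719e+00, -7.35203850e-02]), 'qvel': array([ 2.00507458e-03, -2.81895937e-03, -2.72546920e-03,  1.09715392e-03,
        6.88347039e-05, -1.03423037e-03]), 'joint_torque': array([ 6.21320905e-04, -4.57972848e+01, -2.52216411e+01, -2.92815948e-04,
        8.45914939e-03,  2.00495168e-05]), 'eef_pos': array([0.1602945 , 0.55163697, 0.23058739]), 'ee_rot': array([-3.13996074e+00, -1.20034545e-04,  2.85879377e+00]), 'wrist_force': array([ 0.62654481,  0.70108138, -0.09965565]), 'torque': array([ 0.01034758, -0.01814696, -0.03712447]), 'grip_force': 0.0, 'grip_width': 0.08538862800002303}
```

View pics/top0.png

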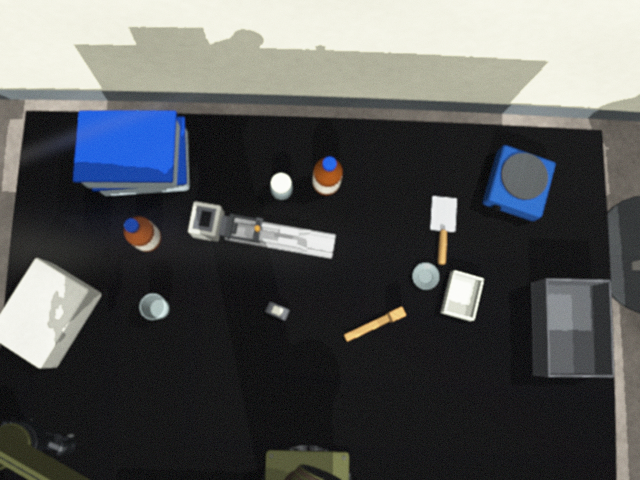

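View pics/side0.png

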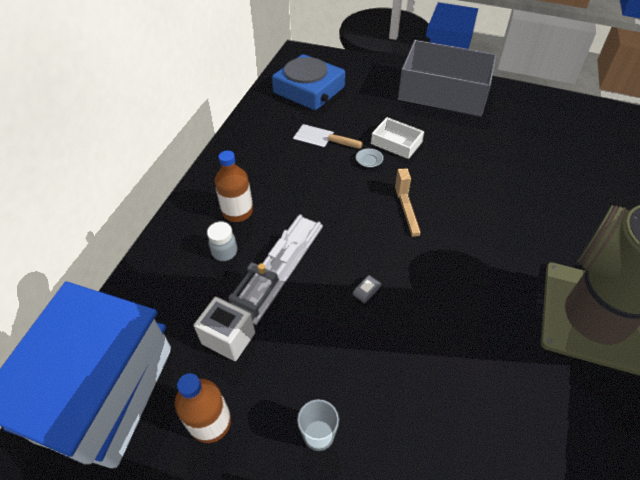

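The top view shows the guide running from (335,245) at the apron to the reader at (207,222). The carrier is at (278,311), the stick handle at (398,314) and the stick tip at (346,338). I'll measure these with masks.

```bash
python3 - <<'E'
from h import *
d=cap('top');im=d['image'];hsv=cv2.cvtColor(im,cv2.COLOR_RGB2HSV)
def rect(m,roi):
    M=np.zeros(m.shape,np.uint8);x0,y0,x1,y1=roi;M[y0:y1,x0:x1]=m[y0:y1,x0:x1]*255
    c=max(cv2.findContours(M,cv2.RETR_EXTERNAL,cv2.CHAIN_APPROX_NONE)[0],key=cv2.contourArea);return cv2.minAreaRect(c)
g=hsv[...,2]
for nm,m,roi,z in [('stick',(hsv[...,1]>70)&(g>90),(335,295,415,350),.012),('carrier',g>55,(255,295,300,330),.02),('guide',g>60,(185,195,345,265),.012)]:
    r=rect(m,roi);print(nm,r)
    for p in cv2.boxPoints(r): print('  ',p.round(1),onz(d,*p,z).round(4))
for nm,u,v,z in [('box',207,222,.075),('apronend',335,245,.008),('handle',398,314,.06),('tip',346.5,338,.012),('carr',278,311,.02)]: print(nm,onz(d,u,v,z).round(4))
c=[cv2.resize(im[195:265,185:345],None,fx=5,fy=5,interpolation=2)]
b=np.hstack([cv2.resize(im[295:350,260:300],None,fx=4,fy=4,interpolation=2),cv2.resize(im[295:350,335:415],None,fx=4,fy=4,interpolation=2)])
b=np.pad(b,((0,0),(0,800-b.shape[1]),(0,0)))
cv2.imwrite('pics/crop0.png',np.vstack(c+[b])[:,:,::-1])
E
```

```text
stick ((374.6086120605469, 324.7016296386719), (11.232812881469727, 65.7947006225586), 63.88608932495117)
   [342.6 334.1] [ 0.3947 -0.0829  0.012 ]
   [401.7 305.2] [ 0.4719 -0.2327  0.012 ]
   [406.6 315.3] [ 0.4465 -0.2455  0.012 ]
   [347.5 344.2] [ 0.3697 -0.0958  0.012 ]
carrier ((277.66241455078125, 310.5091247558594), (22.41292953491211, 12.686563491821289), 25.016895294189453)
   [264.8 311.5] [0.4458 0.1149 0.02  ]
   [270.2 300. ] [0.4752 0.1024 0.02  ]
   [290.5 309.5] [0.4527 0.0504 0.02  ]
   [285.1 321. ] [0.4235 0.063  0.02  ]
guide ((261.8243103027344, 230.55406188964844), (148.45228576660156, 37.97616958618164), 9.462322235107422)
   [185.5 237.1] [0.6316 0.3274 0.012 ]
   [191.7 199.6] [0.7314 0.3171 0.012 ]
   [338.2 224. ] [ 0.6781 -0.0662  0.012 ]
   [331.9 261.5] [ 0.5794 -0.052   0.012 ]
box [0.6599 0.2642 0.075 ]
apronend [ 0.6233 -0.0593  0.008 ]
handle [ 0.4461 -0.2154  0.06  ]
tip [ 0.3853 -0.0929  0.012 ]
carr [0.4481 0.0818 0.02  ]
```

View pics/crop0.png

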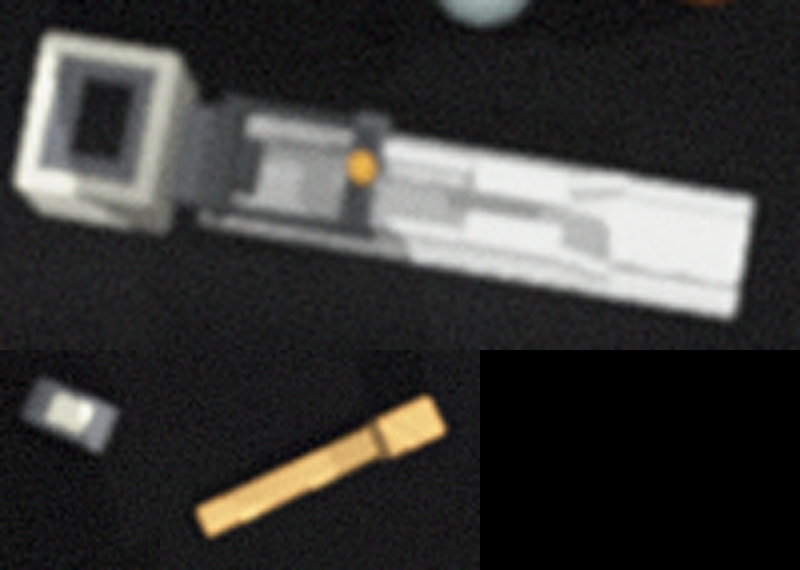

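Apron rear corners are at crop pixels (753,196) and (737,318). The box top is centred at about (100,112), and the amber ball at (361,167).

```bash
cat >> h.py <<'E'
def go(P,yaw):
    s=bot.get_obs();Rt=rot(s['ee_rot']);dl=Rt.T@(np.array(P)-s['eef_pos'])*100
    t=(s['ee_rot'][2]*180/np.pi-yaw+180)%360-180
    print('GO',dl.round(2),'turn',round(t,2),'at',s['eef_pos'].round(4),np.degrees(s['ee_rot']).round(2),'F',s['wrist_force'].round(2),'t',s['time'],'w',round(s['grip_width'],4))
E
python3 - <<'E'
from h import *
d=cap('top')
p=lambda u,v,z:onz(d,185+u/5,195+v/5,z)
a,b=p(753,196,.006),p(737,318,.006)  
print(a,b,np.linalg.norm(a-b)); m=(a+b)/2; bx=p(100,112,.075)
v=(bx-m)[:2];print(m,bx,np.linalg.norm(v),np.degrees(np.arctan2(v[1],v[0]))); print('ball',p(361,167,.07))
for u,w in [(426,276),(463,296),(443,245)]: print(onz(d,u,w,.01).round(3))
go([.448,.082,.14],66.6)
E
```

```text
[ 0.65214983 -0.0603928   0.006     ] [ 0.58781233 -0.05337564  0.006     ] 0.06471903987544247
[ 0.61998108 -0.05688422  0.006     ] [0.6714529  0.26985844 0.075     ] 0.33077200135988527 81.0477550021972
ball [0.64845726 0.13910259 0.07      ]
[ 0.549 -0.296  0.01 ]
[ 0.5   -0.393  0.01 ]
[ 0.632 -0.341  0.01 ]
GO [-40.73 -37.08   9.12] turn 97.2 at [0.1604 0.5519 0.2308] [-179.94   -0.    163.8 ] F [ 0.23 -0.21 -0.12] t 0.25 w 0.0855
```

Call:
{"api": "carry_out", "payload": {
  "series": [
    [-40.7,-37.1,9.1,97.2],
    [-40.7,-37.1,9.1,97.2],
    [-40.7,-37.1,9.1,97.2],
    [-40.7,-37.1,9.1,97.2],
    [-40.7,-37.1,9.1,97.2],
    [-40.7,-37.1,9.1,97.2],
    [-40.7,-37.1,9.1,97.2],
    [-40.7,-37.1,9.1,97.2],
    [-40.7,-37.1,9.1,97.2],
    [-40.7,-37.1,9.1,97.2],
    [-40.7,-37.1,9.1,97.2],
    [-40.7,-37.1,9.1,97.2],
    [-40.7,-37.1,9.1,97.2],
    [-40.7,-37.1,9.1,97.2],
    [-40.7,-37.1,9.1,97.2],
    [-40.7,-37.1,9.1,97.2]
  ]
}}

```text
time: 1.85
eef_pos: [0.4471, 0.0834, 0.1405]
ee_rot: [-3.142, -0.0, 1.165]
wrist_force: [-0.2, -0.3, 0.4]
grip_width: 0.0854
grip_force: 0.0
```

```bash
python3 - <<'E'
from h import *
d=cap('wrist');save(d,'w1.png');g=cv2.cvtColor(d['image'],cv2.COLOR_RGB2GRAY)
print('exp px',proj(d,[.448,.082,.02]))
m=((g>45)*255).astype(np.uint8)
for c in cv2.findContours(m,0,1)[0]:
    if cv2.contourArea(c)>800: r=cv2.minAreaRect(c);print(r,onz(d,*r[0],.015),[onz(d,*q,.02).round(4) for q in cv2.boxPoints(r)])
go([.448,.082,.05],66.6)
E
```

```text
exp px [322.55664583 232.83910235]
((96.63812255859375, 419.53216552734375), (42.56089782714844, 85.60808563232422), 76.55138397216797) [ 0.17358    -0.00538233  0.015     ] [array([0.1453, 0.0251, 0.02  ]), array([0.231, 0.014, 0.02 ]), array([ 0.2136, -0.0306,  0.02  ]), array([ 0.1233, -0.0203,  0.02  ])]
((459.5283508300781, 325.412841796875), (73.8369140625, 26.070571899414062), 63.01976776123047) [ 0.52401893 -0.04328501  0.015     ] [array([ 0.5086, -0.0057,  0.02  ]), array([ 0.5296, -0.003 ,  0.02  ]), array([ 0.5385, -0.0756,  0.02  ]), array([ 0.5162, -0.0792,  0.02  ])]
((181.60000610351562, 325.29998779296875), (28.17445945739746, 73.34303283691406), 26.56505012512207) [0.30186111 0.05220858 0.015     ] [array([0.2682, 0.0411, 0.02  ]), array([0.3264, 0.0846, 0.02  ]), array([0.34  , 0.0663, 0.02  ]), array([0.2821, 0.0211, 0.02  ])]
((323.5, 235.5), (93.0, 97.0), 90.0) [0.44728231 0.07835465 0.015     ] [array([0.4286, 0.1277, 0.02  ]), array([0.4958, 0.0989, 0.02  ]), array([0.4687, 0.0277, 0.02  ]), array([0.3958, 0.0589, 0.02  ])]
((557.3216552734375, 166.23104858398438), (151.5066375732422, 338.1205139160156), 2.5335588455200195) [0.63199819 0.05870548 0.015     ] [array([ 0.533 , -0.0507,  0.02  ]), array([0.6122, 0.1884, 0.02  ]), array([0.7049, 0.146 , 0.02  ]), array([ 0.6537, -0.1108,  0.02  ])]
GO [-0.1   0.12  9.05] turn 0.14 at [0.4472 0.0834 0.1405] [ 1.7999e+02 -1.0000e-02  6.6740e+01] F [-0.27  0.54  0.11] t 1.9 w 0.0856
```

View pics/w1.png

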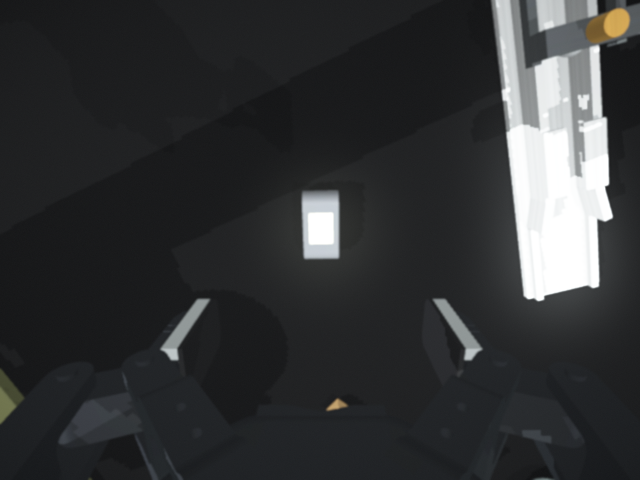

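The carrier is upright in the picture, spanning (302..339, 190..259). The guide's rear corners are at (525,297) and (599,285).

```bash
python3 - <<'E'
from h import *
d=cap('wrist');g=cv2.cvtColor(d['image'],cv2.COLOR_RGB2GRAY)
m=((g>110)*255).astype(np.uint8);m[:150]=0;m[280:]=0;m[:,:250]=0;m[:,400:]=0
c=max(cv2.findContours(m,0,1)[0],key=cv2.contourArea);r=cv2.minAreaRect(c);print(r)
print([onz(d,*q,.014).round(4) for q in cv2.boxPoints(r)])
P=onz(d,*r[0],.014);print('carr',P)
a,b=onz(d,525,298,.009),onz(d,599,286,.009);print(a,b,np.linalg.norm(a-b),'c',(a+b)/2,np.degrees(np.arctan2((a-b)[1],(a-b)[0]))-90)
# left outer edge of the floor plate: first bright px per row
G=(g>120)
L=[];
for v in range(140,290,10):
    u=480+np.argmax(G[v,480:]);L.append(onz(d,u,v,.010)[:2])
L=np.array(L);vx=cv2.fitLine(L.astype(np.float32),cv2.DIST_HUBER,0,.01,.01).ravel();print(np.degrees(np.arctan2(vx[1],vx[0])),L[0],L[-1])
go([P[0],P[1],.004],66.7)
E
```

```text
((319.9999694824219, 224.99996948242188), (65.99998474121094, 35.99999237060547), 90.0)
[array([0.4458, 0.1168, 0.014 ]), array([0.4713, 0.1058, 0.014 ]), array([0.4506, 0.0557, 0.014 ]), array([0.4236, 0.0674, 0.014 ])]
carr [0.44814352 0.08714108 0.014     ]
[ 0.58549281 -0.04452933  0.009     ] [ 0.64770352 -0.05911418  0.009     ] 0.0638974979167279 c [ 0.61659816 -0.05182175  0.009     ] 76.80570883736425
81.25235 [0.6038334  0.09138527] [ 0.58669502 -0.02608491]
GO [ 0.38 -0.08 13.66] turn 0.03 at [0.4474 0.0833 0.1406] [ 1.7998e+02 -1.0000e-02  6.6730e+01] F [-0.03  0.04 -0.33] t 1.95 w 0.0853
```

Call:
{"api": "carry_out", "payload": {
  "series": [
    [0.3,-0.1,3,0],
    [0.3,-0.1,8,0],
    [0.3,-0.1,11.5,0],
    [0.3,-0.1,13.6,0],
    [0.3,-0.1,13.6,0],
    [0.3,-0.1,13.6,0]
  ]
}}

```text
time: 2.55
eef_pos: [0.448, 0.0859, 0.0044]
ee_rot: [-3.141, 0.0, 1.163]
wrist_force: [-0.5, -0.5, -0.2]
grip_width: 0.0853
grip_force: 0.0
```

Call:
{"api": "carry_out", "payload": {
  "series": [
    [0,0,0,0],
    [0,0,0,0],
    [0,0,0,0],
    [0,0,0,0],
    [0,0,0,0],
    [0,0,0,0],
    [0,0,0,0]
  ],
  "jaw": 0
}}

```text
time: 3.25
eef_pos: [0.4487, 0.0855, 0.0054]
ee_rot: [3.14, -0.001, 1.162]
wrist_force: [-1.0, -0.1, 8.6]
grip_width: 0.0265
grip_force: 59.3
```

Call:
{"api": "carry_out", "payload": {
  "series": [
    [0,0,-3,0],
    [0,0,-7,0],
    [0,0,-10,0],
    [0,0,-10,0]
  ]
}}

```text
time: 3.65
eef_pos: [0.4513, 0.0858, 0.1083]
ee_rot: [3.134, -0.004, 1.162]
wrist_force: [0.8, 0.0, -0.4]
grip_width: 0.026
grip_force: 59.6
```

```bash
python3 - <<'E'
from h import *
go([.6235,-.019,.12],81.1)
E
```

```text
GO [-2.77 19.97 -1.03] turn -14.51 at [0.4513 0.0858 0.1083] [179.54  -0.25  66.59] F [ 0.8  0.  -0.4] t 3.65 w 0.026
```

Call:
{"api": "carry_out", "payload": {
  "series": [
    [-2.8,20,-1,-14.5],
    [-2.8,20,-1,-14.5],
    [-2.8,20,-1,-14.5],
    [-2.8,20,-1,-14.5],
    [-2.8,20,-1,-14.5],
    [-2.8,20,-1,-14.5],
    [-2.8,20,-1,-14.5],
    [-2.8,20,-1,-14.5]
  ]
}}

```text
time: 4.45
eef_pos: [0.6184, -0.0188, 0.1136]
ee_rot: [-3.139, -0.0, 1.416]
wrist_force: [-0.4, 0.4, -0.4]
grip_width: 0.0264
grip_force: 59.6
```

```bash
python3 - <<'E'
from h import *
d=cap('wrist');save(d,'w2.png')
go([.6235,-.019,.12],81.1)
c=d['image'];s=cap('side');im=s['image']
p=proj(s,[.6235,-.019,.12]).astype(int);print(p)
q=cv2.resize(im[p[1]-60:p[1]+60,p[0]-65:p[0]+65],None,fx=4,fy=4,interpolation=2);cv2.imwrite('pics/s2.png',q[:,:,::-1])
E
```

```text
GO [ 0.05  0.48 -0.61] turn 0.05 at [ 0.6187 -0.0188  0.1139] [-179.89   -0.     81.15] F [-0.28 -0.06 -0.48] t 4.5 w 0.027
[301 194]
```

View pics/w2.png

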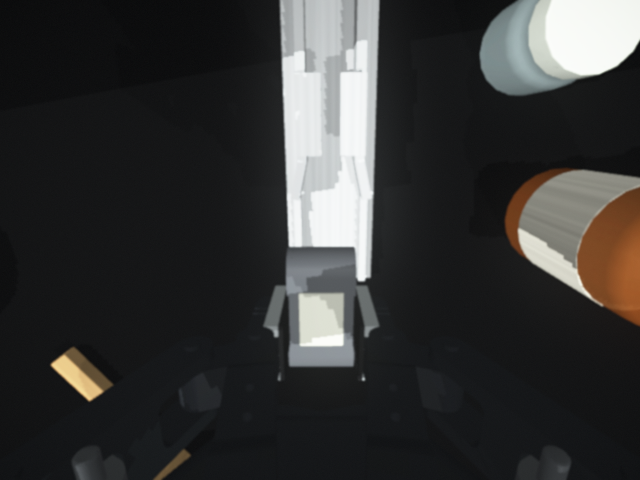

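View pics/s2.png

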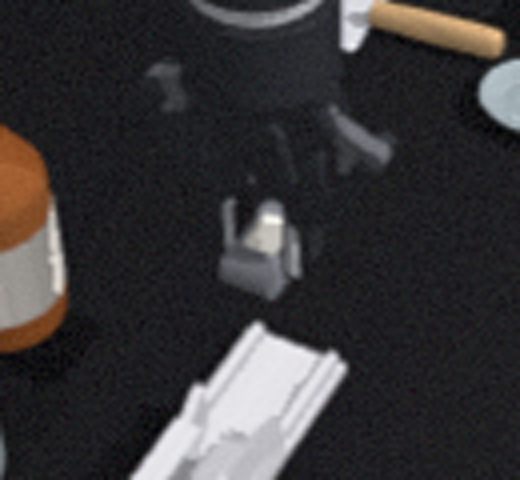

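The wrist view shows the carrier held square between the pads. The guide lies ahead, its edges at about u=289 and 371 near row 230, slightly to the right of the gripper. I'll fit its centre line.

```bash
python3 - <<'E'
from h import *
d=cap('wrist');g=cv2.cvtColor(d['image'],cv2.COLOR_RGB2GRAY)
M=[]
for v in list(range(80,190,10))+list(range(205,242,6)):
    z=.012 if v>200 else .028
    x=np.where(g[v,260:400]>90)[0]+260
    l,r=onz(d,x[0],v,z),onz(d,x[-1],v,z);c=(l+r)/2;M.append(c[:2]);print(v,x[0],x[-1],np.linalg.norm(l-r).round(4),c[:2].round(4))
M=np.array(M,np.float32);f=cv2.fitLine(M,cv2.DIST_HUBER,0,.01,.01).ravel();f*=np.sign(f[1]);print(f)
a=np.degrees(np.arctan2(f[1],f[0]));print('yaw',a)
n=np.array([-f[1],f[0]]);
# rear corner right
print(onz(d,370,279,.010))
rear=np.array([.618,-.054]);u=f[:2] if False else np.array([np.cos(np.radians(a)),np.sin(np.radians(a))])
c0=np.array([f[2],f[3]]);print('x at y=-.019:',c0+u*(-.019-c0[1])/u[1])
# carrier center in hand
m=((g>60)*255).astype(np.uint8)
print('carrier mid from cols 287..355 at top z',onz(d,321,306,bot.get_obs()['eef_pos'][2]+.014))
E
```

```text
80 281 375 0.0566 [0.6392 0.0838]
90 281 375 0.057 [0.6384 0.0783]
100 281 374 0.0568 [0.6372 0.0727]
110 282 374 0.0566 [0.6367 0.067 ]
120 282 374 0.0571 [0.6358 0.0612]
130 283 374 0.0569 [0.6353 0.0552]
140 283 373 0.0567 [0.634  0.0493]
150 283 373 0.0571 [0.6331 0.0433]
160 284 373 0.057 [0.6325 0.0371]
170 284 372 0.0568 [0.6313 0.0309]
180 285 372 0.0566 [0.6307 0.0245]
205 285 371 0.0611 [0.6277 0.005 ]
211 286 371 0.0607 [6.274e-01 6.000e-04]
217 286 371 0.061 [ 0.6268 -0.0037]
223 286 371 0.0613 [ 0.6261 -0.0081]
229 286 370 0.0609 [ 0.6251 -0.0125]
235 287 370 0.0605 [ 0.6248 -0.017 ]
241 287 370 0.0608 [ 0.6241 -0.0216]
[0.14084825 0.9900312  0.6314586  0.03032409]
yaw 81.90306
[ 0.65091928 -0.05711219  0.01      ]
x at y=-.019: [ 0.6244414 -0.019    ]
carrier mid from cols 287..355 at top z [ 0.62014538 -0.01238068  0.12836997]
```

```bash
cat >> h.py <<'E'
GA=np.radians(81.9);GU=np.array([np.cos(GA),np.sin(GA)]);GN=np.array([-GU[1],GU[0]]);GO=np.array([.6324,.0366])
def gw(x,y=0): return GO+GU*x+GN*y
def wg(P): q=np.array(P[:2])-GO;return q@GU,q@GN
E
python3 - <<'E'
from h import *
p=gw(-.057);go([*p,.012],81.9)
E
```

```text
GO [-0.02  0.51 10.24] turn -0.75 at [ 0.6194 -0.0189  0.1144] [-179.96    0.     81.15] F [ 1.35  0.02 -0.41] t 4.6 w 0.0265
```

Call:
{"api": "carry_out", "payload": {
  "series": [
    [0,0.5,3,-0.7],
    [0,0.5,7,-0.7],
    [0,0.5,9,-0.7],
    [0,0.5,10.2,-0.7],
    [0,0.5,10.2,-0.7],
    [0,0.5,10.2,-0.7],
    [0,0.5,10.2,-0.7]
  ]
}}

```text
time: 5.3
eef_pos: [0.626, -0.0203, 0.0131]
ee_rot: [3.14, -0.0, 1.428]
wrist_force: [0.3, -0.1, -0.6]
grip_width: 0.0263
grip_force: 61.2
```

Call:
{"api": "carry_out", "payload": {
  "series": [
    [0,0,0,0],
    [0,0,0,0],
    [0,0,0,0],
    [0,0,0,0]
  ],
  "jaw": 0.42
}}

```text
time: 5.7
eef_pos: [0.6255, -0.0205, 0.0124]
ee_rot: [3.141, 0.0, 1.428]
wrist_force: [-0.2, -0.8, 0.0]
grip_width: 0.0355
grip_force: 0.0
```

Call:
{"api": "carry_out", "payload": {
  "series": [
    [0,0,-1,0],
    [0,0,-3,0],
    [0,0,-7,0],
    [0,0,-11,0],
    [0,0,-11,0],
    [0,0,-11,0]
  ]
}}

```text
time: 6.3
eef_pos: [0.6265, -0.0205, 0.1245]
ee_rot: [3.138, -0.0, 1.428]
wrist_force: [-0.5, -0.0, -0.3]
grip_width: 0.0361
grip_force: 0.0
```

```bash
python3 - <<'E'
from h import *
d=cap('wrist');save(d,'w3.png')
go([.446,-.215,.14],116.5)
E
```

```text
GO [-21.82 -14.96  -1.72] turn -34.7 at [ 0.6252 -0.0204  0.1229] [179.96  -0.    81.8 ] F [ 0.08  0.43 -0.21] t 6.35 w 0.0356
```

View pics/w3.png

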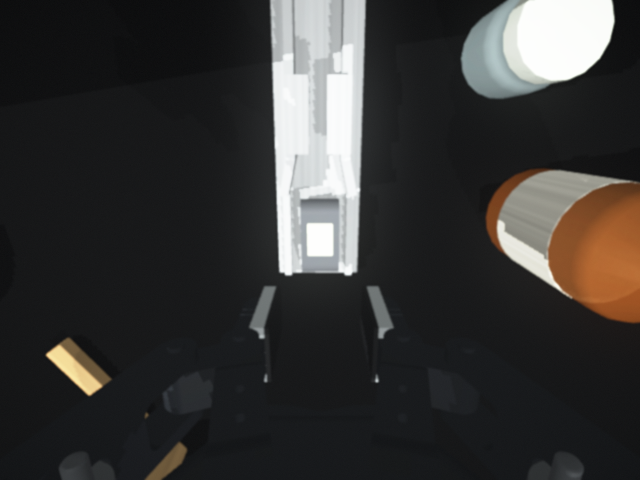

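The carrier lies straight on the apron at (302..339, 200..272), centred between the ledges. Next is the stick.

Call:
{"api": "carry_out", "payload": {
  "series": [
    [-21.8,-15,-1.7,-34.7],
    [-21.8,-15,-1.7,-34.7],
    [-21.8,-15,-1.7,-34.7],
    [-21.8,-15,-1.7,-34.7],
    [-21.8,-15,-1.7,-34.7],
    [-21.8,-15,-1.7,-34.7],
    [-21.8,-15,-1.7,-34.7],
    [-21.8,-15,-1.7,-34.7],
    [-21.8,-15,-1.7,-34.7]
  ],
  "jaw": 1
}}

```text
time: 7.25
eef_pos: [0.4462, -0.214, 0.1386]
ee_rot: [-3.141, -0.001, 2.034]
wrist_force: [0.0, 0.8, -0.4]
grip_width: 0.0854
grip_force: 0.0
```

```bash
python3 - <<'E'
from h import *
d=cap('wrist');save(d,'w4.png');im=d['image']
h=cv2.cvtColor(im,cv2.COLOR_RGB2HSV);m=(((h[...,0]>8)&(h[...,0]<25)&(h[...,1]>60)&(h[...,2]>70))*255).astype(np.uint8)
c=max(cv2.findContours(m,0,1)[0],key=cv2.contourArea);print(cv2.minAreaRect(c),cv2.boundingRect(c))
for v in range(60,400,12):
    x=np.where(m[v,200:440])[0]+200
    if len(x): print(v,x[0],x[-1],onz(d,(x[0]+x[-1])/2,v,.012)[:2].round(4),onz(d,(x[0]+x[-1])/2,v,.06)[:2].round(4))
go([.446,-.215,.033],116.5)
E
```

```text
((321.9999694824219, 152.99998474121094), (37.99999237060547, 237.99996948242188), 0.0) (303, 34, 39, 239)
60 308 336 [ 0.3915 -0.1036] [ 0.3954 -0.1116]
72 308 336 [ 0.395  -0.1105] [ 0.3983 -0.1173]
84 308 336 [ 0.3985 -0.1175] [ 0.4012 -0.1231]
96 308 336 [ 0.4021 -0.1247] [ 0.4041 -0.1289]
108 308 335 [ 0.4054 -0.1321] [ 0.4068 -0.135 ]
120 308 335 [ 0.4091 -0.1395] [ 0.4098 -0.1411]
132 308 335 [ 0.4128 -0.147 ] [ 0.4129 -0.1473]
144 309 335 [ 0.417  -0.1545] [ 0.4163 -0.1534]
156 309 335 [ 0.4209 -0.1623] [ 0.4195 -0.1598]
168 309 335 [ 0.4249 -0.1702] [ 0.4228 -0.1663]
180 309 335 [ 0.4289 -0.1783] [ 0.4261 -0.173 ]
192 309 334 [ 0.4327 -0.1868] [ 0.4292 -0.1799]
204 307 336 [ 0.4369 -0.1952] [ 0.4327 -0.1868]
216 304 340 [ 0.4416 -0.2036] [ 0.4365 -0.1937]
228 303 341 [ 0.4459 -0.2124] [ 0.4401 -0.2009]
240 303 341 [ 0.4504 -0.2213] [ 0.4438 -0.2082]
252 303 341 [ 0.455  -0.2304] [ 0.4475 -0.2157]
264 303 340 [ 0.4593 -0.2399] [ 0.4511 -0.2235]
396 389 409 [ 0.5831 -0.3256] [ 0.5527 -0.2939]
GO [-0.09 -0.09 10.57] turn 0.06 at [ 0.4464 -0.2139  0.1387] [-1.7999e+02 -6.0000e-02  1.1656e+02] F [0.39 0.02 0.93] t 7.3 w 0.0854
```

View pics/w4.png

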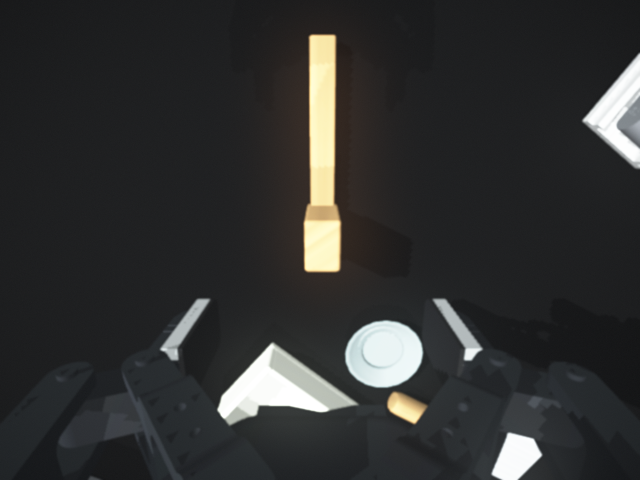

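The stick is upright in the view. Its handle top spans (303..341, 219..271) and its foot end is at row 35. The dish and tray are clear of the fingers.

Call:
{"api": "carry_out", "payload": {
  "series": [
    [0.2,0,4,0],
    [0.2,0,8,0],
    [0.2,0,10.2,0],
    [0.2,0,10.2,0],
    [0.2,0,10.2,0]
  ]
}}

```text
time: 7.8
eef_pos: [0.4455, -0.2123, 0.0371]
ee_rot: [-3.141, -0.001, 2.035]
wrist_force: [-0.7, -0.9, -0.8]
grip_width: 0.0855
grip_force: 0.0
```

Call:
{"api": "carry_out", "payload": {
  "series": [
    [0,0,0,0],
    [0,0,0,0],
    [0,0,0,0],
    [0,0,0,0],
    [0,0,0,0],
    [0,0,0,0],
    [0,0,0,0],
    [0,0,0,0]
  ],
  "jaw": 0
}}

```text
time: 8.6
eef_pos: [0.4454, -0.2133, 0.0382]
ee_rot: [3.141, 0.001, 2.033]
wrist_force: [-0.7, 0.2, 4.7]
grip_width: 0.023
grip_force: 58.6
```

```bash
python3 - <<'E'
from h import *
p=gw(-.262);print(p);go([*p,.075],81.8)
E
```

```text
[ 0.59548388 -0.2227862 ]
GO [-7.55 13.01 -3.66] turn 34.68 at [ 0.4454 -0.2133  0.0382] [1.7995e+02 7.0000e-02 1.1648e+02] F [-0.65  0.19  4.69] t 8.6 w 0.023
```

Call:
{"api": "carry_out", "payload": {
  "series": [
    [0,0,-4,0],
    [-7.5,13,-4,34.7],
    [-7.5,13,-4,34.7],
    [-7.5,13,-4,34.7],
    [-7.5,13,-4,34.7],
    [-7.5,13,-4,34.7],
    [-7.5,13,-4,34.7],
    [-7.5,13,-4,34.7]
  ]
}}

```text
time: 9.4
eef_pos: [0.5929, -0.2218, 0.0769]
ee_rot: [-3.139, -0.001, 1.43]
wrist_force: [-0.6, -0.2, -1.1]
grip_width: 0.0229
grip_force: 59.9
```

```bash
python3 - <<'E'
from h import *
d=cap('wrist');save(d,'w5.png');im=d['image']
h=cv2.cvtColor(im,cv2.COLOR_RGB2HSV);m=(((h[...,0]>8)&(h[...,0]<25)&(h[...,1]>60)&(h[...,2]>70))*255).astype(np.uint8)
c=max(cv2.findContours(m,0,1)[0],key=cv2.contourArea);x,y,w,hh=cv2.boundingRect(c);print(x,y,w,hh)
z=bot.get_obs()['eef_pos'][2]-.0382+.012
for v in (y+3,y+40,y+100): 
    X=np.where(m[v,200:440])[0]+200; P=onz(d,(X[0]+X[-1])/2,v,z);print(v,X[0],X[-1],P.round(4),'guide',np.round(wg(P),4))
p=gw(-.262);go([*p,.0462],81.8); print(np.round(wg(bot.get_obs()['eef_pos']),4))
E
```

```text
289 0 64 367
3 300 345 [ 0.6112 -0.0969  0.0509] guide [-0.1352  0.0021]
40 300 344 [ 0.6091 -0.1107  0.0509] guide [-0.1491  0.0023]
100 301 344 [ 0.6059 -0.1347  0.0509] guide [-0.1734  0.0021]
GO [-0.05  0.25  3.09] turn 0.07 at [ 0.5931 -0.2219  0.0771] [-1.7991e+02 -2.0000e-02  8.1870e+01] F [-0.11 -0.06 -1.16] t 9.45 w 0.0229
[-0.2615  0.0024]
```

View pics/w5.png

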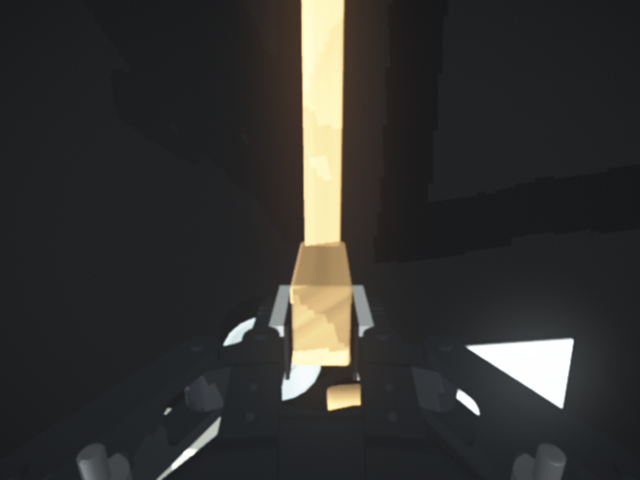

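The stick sits straight and centred between the pads, with the foot running up the picture at u=300..345.

Call:
{"api": "carry_out", "payload": {
  "series": [
    [0,0.2,1,0],
    [0,0.2,2,0],
    [0,0.2,2.8,0],
    [0,0.2,3.1,0],
    [0,0.2,3.1,0],
    [0,0.2,3.1,0],
    [0.5,0.2,3.1,0],
    [1,0.2,3.1,0],
    [1.5,0.2,3.1,0],
    [2,0.2,3.1,0],
    [2.5,0.2,3.1,0],
    [3,0.2,3.1,0],
    [3.5,0.2,3.1,0],
    [4,0.2,3.1,0],
    [4.5,0.2,3.1,0],
    [5,0.2,3.1,0],
    [5,0.2,3.1,0]
  ]
}}

```text
time: 11.15
eef_pos: [0.6039, -0.1721, 0.0463]
ee_rot: [-3.141, -0.0, 1.428]
wrist_force: [-0.8, -0.5, -1.0]
grip_width: 0.0226
grip_force: 60.0
```

```bash
python3 - <<'E'
from h import *
s=bot.get_obs();print(np.round(wg(s['eef_pos']),4),s['eef_pos'],s['wrist_force'])
d=cap('wrist');im=d['image'];save(d,'w6.png');g=cv2.cvtColor(im,cv2.COLOR_RGB2GRAY)
z=s['eef_pos'][2]-.0382+.012
for P in (gw(-.085),gw(-.07),gw(-.04)): print(proj(d,[*P,.018]))
cv2.imwrite('pics/top6.png',cv2.resize(cap('top')['image'][200:290,240:400],None,fx=5,fy=5,interpolation=2)[:,:,::-1])
go([*gw(-.15),.0457],81.9)
E
```

```text
[-0.2107 -0.0012] [ 0.60387703 -0.17213244  0.04627661] [-0.76537824 -0.54230862 -0.98046788]
[317.83961835   6.33351442]
[317.71348276 -34.62449584]
[ 317.44555389 -122.99652294]
GO [ 6.13 -0.14  0.06] turn -0.08 at [ 0.6039 -0.1728  0.0463] [-180.      0.     81.82] F [-0.36 -0.12 -1.44] t 11.25 w 0.0228
```

Call:
{"api": "carry_out", "payload": {
  "series": [
    [0.5,-0.1,0,0],
    [1,-0.1,0,0],
    [1.5,-0.1,0,0],
    [2,-0.1,0,0],
    [2.4,-0.1,0,0],
    [2.8,-0.1,0,0],
    [3.2,-0.1,0,0],
    [3.6,-0.1,0,0],
    [4,-0.1,0,0],
    [4.4,-0.1,0,0],
    [4.8,-0.1,0,0],
    [5.2,-0.1,0,0],
    [5.6,-0.1,0,0],
    [6,-0.1,0,0],
    [6,-0.1,0,0]
  ]
}}

```text
time: 12.75
eef_pos: [0.6115, -0.1127, 0.0463]
ee_rot: [-3.141, -0.0, 1.428]
wrist_force: [0.2, 0.1, -1.2]
grip_width: 0.0227
grip_force: 60.0
```

```bash
python3 - <<'E'
from h import *
s=bot.get_obs();print(np.round(wg(s['eef_pos']),4),s['wrist_force'])
cv2.imwrite('pics/top7.png',cv2.resize(cap('top')['image'][195:270,215:365],None,fx=5,fy=5,interpolation=2)[:,:,::-1])
E
```

```text
[-0.1508 -0.0003] [ 0.22797935  0.0522239  -1.18170245]
```

View pics/top7.png

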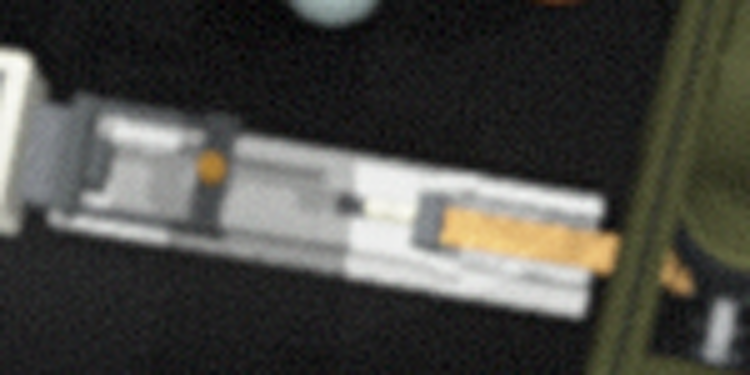

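The stick tip is at (440,225) in the crop, and the carrier is entering the lips straight. The ball is at (210,167).

Call:
{"api": "carry_out", "payload": {
  "series": [
    [0.4,0,0,0],
    [0.8,0,0,0],
    [1.2,0,0,0],
    [1.6,0,0,0],
    [2,0,0,0],
    [2.4,0,0,0],
    [2.8,0,0,0],
    [3.2,0,0,0],
    [3.6,0,0,0],
    [4,0,0,0],
    [4.4,0,0,0],
    [4.7,0,0,0],
    [4.7,0,0,0]
  ]
}}

```text
time: 14.1
eef_pos: [0.6182, -0.0663, 0.0463]
ee_rot: [-3.142, -0.0, 1.428]
wrist_force: [0.5, 0.1, -1.8]
grip_width: 0.0232
grip_force: 60.0
```

Call:
{"api": "carry_out", "payload": {
  "series": [
    [0.2,0,0,0],
    [0.4,0,0,0],
    [0.6,0,0,0],
    [0.8,0,0,0],
    [1,0,0,0],
    [1,0,0,0]
  ]
}}

```text
time: 14.7
eef_pos: [0.6196, -0.0567, 0.0463]
ee_rot: [-3.142, -0.0, 1.428]
wrist_force: [0.8, -0.5, -1.2]
grip_width: 0.0227
grip_force: 60.0
```

Call:
{"api": "carry_out", "payload": {
  "series": [
    [0.2,0,0,0],
    [0.4,0,0,0],
    [0.6,0,0,0],
    [0.8,0,0,0],
    [1,0,0,0],
    [1,0,0,0]
  ]
}}

```text
time: 15.3
eef_pos: [0.6212, -0.0488, 0.0467]
ee_rot: [3.141, 0.003, 1.428]
wrist_force: [-1.4, -5.0, -0.4]
grip_width: 0.0229
grip_force: 60.2
```

Call:
{"api": "carry_out", "payload": {
  "series": [
    [0.1,0,0,0],
    [0.2,0,0,0],
    [0.3,0,0,0],
    [0.3,0,0,0]
  ]
}}

```text
time: 15.7
eef_pos: [0.6216, -0.0461, 0.0468]
ee_rot: [3.141, 0.003, 1.428]
wrist_force: [-1.8, -6.1, -0.1]
grip_width: 0.0229
grip_force: 60.3
```

Call:
{"api": "carry_out", "payload": {
  "series": [
    [0.1,0,0,0],
    [0.2,0,0,0],
    [0.3,0,0,0],
    [0.3,0,0,0]
  ]
}}

```text
time: 16.1
eef_pos: [0.6221, -0.0429, 0.0467]
ee_rot: [3.141, 0.003, 1.428]
wrist_force: [-1.6, -6.1, 0.1]
grip_width: 0.0227
grip_force: 60.3
```

Call:
{"api": "carry_out", "payload": {
  "series": [
    [0.1,0,0,0],
    [0.2,0,0,0],
    [0.3,0,0,0],
    [0.3,0,0,0]
  ]
}}

```text
time: 16.5
eef_pos: [0.6225, -0.0397, 0.0467]
ee_rot: [3.141, 0.002, 1.428]
wrist_force: [0.3, -4.8, 0.0]
grip_width: 0.0228
grip_force: 60.2
```

Call:
{"api": "carry_out", "payload": {
  "series": [
    [0.2,0,0,0],
    [0.4,0,0,0],
    [0.6,0,0,0],
    [0.8,0,0,0],
    [1,0,0,0],
    [1,0,0,0]
  ]
}}

```text
time: 17.1
eef_pos: [0.6239, -0.0295, 0.0466]
ee_rot: [3.141, 0.002, 1.428]
wrist_force: [-0.9, -4.8, 0.7]
grip_width: 0.0228
grip_force: 60.2
```

Call:
{"api": "carry_out", "payload": {
  "series": [
    [0.2,0,0,0],
    [0.4,0,0,0],
    [0.6,0,0,0],
    [0.8,0,0,0],
    [1,0,0,0],
    [1,0,0,0]
  ]
}}

```text
time: 17.7
eef_pos: [0.6253, -0.0193, 0.0465]
ee_rot: [3.141, 0.001, 1.428]
wrist_force: [-0.7, -4.5, -0.6]
grip_width: 0.0228
grip_force: 60.2
```

Call:
{"api": "carry_out", "payload": {
  "series": [
    [0.2,0,0,0],
    [0.4,0,0,0],
    [0.6,0,0,0],
    [0.8,0,0,0],
    [0.8,0,0,0]
  ]
}}

```text
time: 18.2
eef_pos: [0.6263, -0.0111, 0.0465]
ee_rot: [3.141, 0.001, 1.428]
wrist_force: [-0.0, -3.7, -0.4]
grip_width: 0.0227
grip_force: 60.2
```

Call:
{"api": "carry_out", "payload": {
  "series": [
    [0.1,0,0,0],
    [0.2,0,0,0],
    [0.3,0,0,0],
    [0.4,0,0,0],
    [0.4,0,0,0]
  ]
}}

```text
time: 18.7
eef_pos: [0.6268, -0.0073, 0.0464]
ee_rot: [3.141, 0.001, 1.428]
wrist_force: [-0.5, -6.2, 1.0]
grip_width: 0.0228
grip_force: 60.2
```

Call:
{"api": "carry_out", "payload": {
  "series": [
    [0.1,0,0,0],
    [0.2,0,0,0],
    [0.3,0,0,0],
    [0.3,0,0,0]
  ]
}}

```text
time: 19.1
eef_pos: [0.6272, -0.0042, 0.0464]
ee_rot: [3.141, 0.001, 1.428]
wrist_force: [-0.8, -5.2, -0.5]
grip_width: 0.0229
grip_force: 60.2
```

Call:
{"api": "carry_out", "payload": {
  "series": [
    [0.1,0,0,0],
    [0.2,0,0,0],
    [0.3,0,0,0],
    [0.3,0,0,0]
  ]
}}

```text
time: 19.5
eef_pos: [0.6277, -0.0008, 0.0463]
ee_rot: [3.142, 0.0, 1.428]
wrist_force: [-0.7, -3.8, -0.9]
grip_width: 0.023
grip_force: 60.1
```

Call:
{"api": "carry_out", "payload": {
  "series": [
    [0.1,0,0,0],
    [0.2,0,0,0],
    [0.2,0,0,0]
  ]
}}

```text
time: 19.8
eef_pos: [0.628, 0.0018, 0.0462]
ee_rot: [-3.141, -0.001, 1.428]
wrist_force: [-0.3, -3.2, 0.2]
grip_width: 0.023
grip_force: 60.1
```

Call:
{"api": "carry_out", "payload": {
  "series": [
    [0.1,0,0,0],
    [0.2,0,0,0],
    [0.2,0,0,0]
  ]
}}

```text
time: 20.1
eef_pos: [0.6283, 0.0039, 0.0462]
ee_rot: [-3.141, -0.001, 1.428]
wrist_force: [0.1, -1.9, -0.7]
grip_width: 0.0228
grip_force: 60.1
```

Call:
{"api": "carry_out", "payload": {
  "series": [
    [0.1,0,0,0],
    [0.1,0,0,0]
  ]
}}

```text
time: 20.3
eef_pos: [0.6284, 0.0048, 0.0463]
ee_rot: [-3.141, -0.0, 1.428]
wrist_force: [0.1, -0.7, -1.0]
grip_width: 0.0229
grip_force: 60.1
```

Call:
{"api": "carry_out", "payload": {
  "series": [
    [0.05,0,0,0],
    [0.1,0,0,0],
    [0.1,0,0,0]
  ]
}}

```text
time: 20.6
eef_pos: [0.6286, 0.0055, 0.0463]
ee_rot: [-3.142, -0.0, 1.428]
wrist_force: [-1.0, -1.6, -1.2]
grip_width: 0.023
grip_force: 60.1
```

Call:
{"api": "carry_out", "payload": {
  "series": [
    [0.05,0,0,0],
    [0.1,0,0,0],
    [0.1,0,0,0]
  ]
}}

```text
time: 20.9
eef_pos: [0.6287, 0.0061, 0.0464]
ee_rot: [3.142, 0.001, 1.428]
wrist_force: [-1.1, -3.4, 0.0]
grip_width: 0.0228
grip_force: 60.1
```

Call:
{"api": "carry_out", "payload": {
  "series": [
    [0.05,0,0,0],
    [0.1,0,0,0],
    [0.1,0,0,0]
  ]
}}

```text
time: 21.2
eef_pos: [0.6287, 0.0064, 0.0465]
ee_rot: [-3.142, 0.001, 1.428]
wrist_force: [-0.2, -6.5, 1.0]
grip_width: 0.0229
grip_force: 60.2
```

Call:
{"api": "carry_out", "payload": {
  "series": [
    [0.05,0,0,0],
    [0.1,0,0,0],
    [0.1,0,0,0]
  ]
}}

```text
time: 21.5
eef_pos: [0.6288, 0.0067, 0.0466]
ee_rot: [3.141, 0.003, 1.428]
wrist_force: [-1.3, -7.4, 0.4]
grip_width: 0.0229
grip_force: 60.3
```

Call:
{"api": "carry_out", "payload": {
  "series": [
    [0.05,0,0,0],
    [0.05,0,0,0]
  ]
}}

```text
time: 21.7
eef_pos: [0.6289, 0.0068, 0.0466]
ee_rot: [3.141, 0.003, 1.428]
wrist_force: [-1.4, -9.0, 0.9]
grip_width: 0.0226
grip_force: 60.3
```

Call:
{"api": "carry_out", "payload": {
  "series": [
    [0.05,0,0,0],
    [0.05,0,0,0]
  ]
}}

```text
time: 21.9
eef_pos: [0.629, 0.0069, 0.0467]
ee_rot: [3.141, 0.004, 1.428]
wrist_force: [-1.4, -10.9, 2.3]
grip_width: 0.0228
grip_force: 60.4
```

Call:
{"api": "carry_out", "payload": {
  "series": [
    [0.05,0,0,0],
    [0.05,0,0,0],
    [0.05,0,0,0]
  ]
}}

```text
time: 22.2
eef_pos: [0.629, 0.007, 0.0467]
ee_rot: [3.141, 0.004, 1.428]
wrist_force: [-2.4, -11.0, 3.0]
grip_width: 0.0232
grip_force: 60.4
```

```bash
python3 - <<'E'
from h import *
F=[];
for i in range(4):
    F.append(bot.get_obs()['wrist_force']); d=cap('top')
print(np.round(F,1),np.round(np.array(F)[:,:2]@GU,1))
E
```

```text
[[ -2.4 -11.    3. ]
 [ -2.4 -10.9   2.1]
 [ -1.7 -10.7   1.9]
 [ -2.1 -10.9   2.6]] [-11.2 -11.2 -10.8 -11.1]
```

Call:
{"api": "carry_out", "payload": {
  "series": [
    [0.05,0,0,0],
    [0.05,0,0,0],
    [0.05,0,0,0]
  ]
}}

```text
time: 22.7
eef_pos: [0.629, 0.0072, 0.0468]
ee_rot: [3.141, 0.005, 1.429]
wrist_force: [-2.2, -12.6, 1.9]
grip_width: 0.0229
grip_force: 60.5
```

```bash
python3 - <<'E'
from h import *
def knob(im):
    h=cv2.cvtColor(im,cv2.COLOR_RGB2HSV);m=(h[...,0]>8)&(h[...,0]<25)&(h[...,1]>120)&(h[...,2]>80)
    m[:250]=0;m[290:]=0;m[:,:240]=0;m[:,290:]=0
    y,x=np.nonzero(m);return x.mean(),y.mean(),len(x),y.min(),y.max()
print(bot.get_obs()['wrist_force'])
print(knob(cv2.imread('pics/side0.png')[:,:,::-1].copy()),knob(cap('side')['image']))
d=cap('side');P=gw(.104);print(proj(d,[*P,.074]),proj(d,[*P,.070]))
E
```

```text
[ -2.22289519 -12.57423565   1.93362378]
(np.float64(261.0943396226415), np.float64(267.8490566037736), 53, np.int64(263), np.int64(272)) (np.float64(260.8235294117647), np.float64(268.4117647058824), 51, np.int64(264), np.int64(273))
[262.11472466 263.79716573] [262.32201807 265.01258382]
```

The knob is back at its initial height, so the catch is down, and the push was 12.8 N. I'll withdraw the stick.

Call:
{"api": "carry_out", "payload": {
  "series": [
    [-0.2,0,0,0],
    [-0.6,0,0,0],
    [-1.2,0,0,0],
    [-2,0,0,0],
    [-3.5,0,0,0],
    [-5,0,0,0],
    [-7,0,0,0],
    [-9,0,0,0],
    [-11,0,0,0],
    [-13,0,0,0],
    [-15,0,0,0],
    [-17,0,0,0],
    [-19,0,0,0],
    [-21,0,0,0],
    [-22.5,0,0,0],
    [-23.5,0,0,0],
    [-23.5,0,0,0],
    [-23.5,0,0,0]
  ]
}}

```text
time: 24.6
eef_pos: [0.5956, -0.2221, 0.0462]
ee_rot: [-3.141, -0.001, 1.427]
wrist_force: [0.7, 0.2, -1.3]
grip_width: 0.0227
grip_force: 59.9
```

```bash
python3 - <<'E'
from h import *
s=bot.get_obs();print(wg(s['eef_pos']));go([s['eef_pos'][0],s['eef_pos'][1],.0387],81.9)
E
```

```text
(np.float64(-0.2613066915936924), np.float64(5.124343592397514e-06))
GO [-0.    0.    0.75] turn -0.14 at [ 0.5956 -0.2221  0.0462] [-1.7998e+02 -4.0000e-02  8.1760e+01] F [ 0.74  0.22 -1.26] t 24.6 w 0.0227
```

Call:
{"api": "carry_out", "payload": {
  "series": [
    [0,0,0.3,0],
    [0,0,0.6,0],
    [0,0,0.8,0],
    [0,0,0.8,0],
    [0,0,0.8,0]
  ]
}}

```text
time: 25.1
eef_pos: [0.5957, -0.2216, 0.0382]
ee_rot: [-3.141, -0.0, 1.428]
wrist_force: [-0.4, 0.6, -0.3]
grip_width: 0.0227
grip_force: 60.0
```

Call:
{"api": "carry_out", "payload": {
  "series": [
    [0,0,0,0],
    [0,0,0,0],
    [0,0,0,0],
    [0,0,0,0],
    [0,0,0,0],
    [0,0,0,0]
  ],
  "jaw": 0.7
}}

```text
time: 25.7
eef_pos: [0.5957, -0.2224, 0.0383]
ee_rot: [3.142, 0.0, 1.428]
wrist_force: [0.6, -0.4, 0.4]
grip_width: 0.0599
grip_force: 0.0
```

Call:
{"api": "carry_out", "payload": {
  "series": [
    [0,0,-1,0],
    [0,0,-3,0],
    [0,0,-6,0],
    [0,0,-10,0],
    [0,0,-14,0],
    [0,0,-14,0],
    [0,0,-14,0]
  ]
}}

```text
time: 26.4
eef_pos: [0.5966, -0.2226, 0.1806]
ee_rot: [3.138, 0.001, 1.428]
wrist_force: [-0.1, -0.1, -1.4]
grip_width: 0.06
grip_force: 0.0
```

```bash
python3 - <<'E'
from h import *
d=cap('wrist');im=d['image']
h=cv2.cvtColor(im,cv2.COLOR_RGB2HSV);m=(((h[...,0]>8)&(h[...,0]<25)&(h[...,1]>60)&(h[...,2]>70))*255).astype(np.uint8)
c=max(cv2.findContours(m,0,1)[0],key=cv2.contourArea);x,y,w,hh=cv2.boundingRect(c);print(x,y,w,hh)
print('handle top',onz(d,x+w/2,y+hh-26,.06)[:2],'tip',onz(d,x+w/2,y,.012),wg(onz(d,x+w/2,y,.012)))
for v in range(y+4,y+hh,30): X=np.where(m[v,200:440])[0]+200;print(v,X[0],X[-1])
s=cap('side')['image'];h=cv2.cvtColor(s,cv2.COLOR_RGB2HSV);k=(h[...,0]>8)&(h[...,0]<25)&(h[...,1]>120)&(h[...,2]>80)
k[:250]=0;k[290:]=0;k[:,:240]=0;k[:,290:]=0;yy,xx=np.nonzero(k);print(xx.mean(),yy.mean(),bot.get_obs()['time'])
# carrier in the channel, top view: bright tile between bridge and head
t=cap('top');print('tile px expected',proj(t,[*gw(.133),.026]),t['image'][222:236,224:262].mean(2).astype(int)[::2,::2])
E
```

```text
303 48 34 205
handle top [ 0.59679918 -0.2190523 ] tip [ 0.61624954 -0.08494652  0.012     ] (np.float64(-0.1226095547422459), np.float64(-0.0011367139659979393))
52 307 332
82 307 332
112 308 332
142 308 332
172 308 331
202 305 335
232 304 336
261.11538461538464 267.9423076923077 26.5
tile px expected [246.9093206  230.42810233] [[135 123 106 100  88 117 138 155 196 215 220 224 218 210 198 170  85  71
   70]
 [130 117 102 103  85 107  94 101 132 149 161 162 174 171 180 158  88  73
   82]
 [134 117 103  98  85 105  82 110 134 197 242 230 224 186 137 118 115 105
   86]
 [127 113 106  96  90 103  82 110 137 220 244 245 241 230 160 130 128 112
  104]
 [127 110 104  87  95  97  73 111 132 234 246 245 242 227 147  97 106  98
  110]
 [123 108 104  80  94  93  77  92 109 179 214 237 236 211 130  82  73  73
  129]
 [116 107 105  88 170 187 167 146 133 113 110 111 120 109  91  84  76  77
  142]]
```

The carrier tile shows centred at pixel (247,230), where a docked carrier should be. The catch is down, and the stick stands on the bench with its tip 33 mm behind the guide. Handing in.

```bash
python3 -c "
from h import *
print(ticket.sign_off())"
```

```text
the job is handed in; nothing more can be done
None
```

The job is handed in: the carrier was pushed onto the stop with about 13 N, the ball catch looks down behind it in the last images, and the stick is back on the bench, foot down, about 33 mm clear of the guide; no verdict was returned.

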